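Check which scooter brake lever stops short of the bar

ROBOT

A 6-joint arm with a two-finger parallel gripper is mounted at the origin on a cart in front of the work surface, level with it; the furniture and walls round the work are solid. World frame = base frame: x ahead of the robot, y to its left, z up, the work surface at z = 0. Lengths are in m, angles in rad, forces in N, time in s.
With the tool pointing down it reaches from about 0.275 to 0.725 m from the base axis. Payload 5.6 kg.
Tool frame: the origin (TCP) lies at the very end of the fingers, on their centre line; the grasp point (between the pads) lies 19 mm behind it (arm.grip_point_offset is the distance from the TCP to the grasp point, in m); z points along the fingers, y is the line along which they close (so a half turn about z gives the same grasp; the last joint's range is limited). The gripper opens to 85 mm and grips with 20 to 120 N. Pads are 22 mm wide; open, the fingers measure 114 mm over their backs; the gripper's body (76 mm by 85 mm) begins 54 mm behind the grasp point. The pads swing forward as they close: fully open they stand 13 mm farther back than shut.
Start: joints at [-0.943, 0.255, 0.108, 0, -1.424, -0.285], TCP at [0.185, -0.518, 0.231] pointing down, gripper open.
Joint ranges: [-2.95, 2.95], [-1.21, 1.97], [-1.09, 1.5], [-2.87, 1.71], [-2.94, -0.07], [-3.05, 3.05]. Speed limits (rad/s): [2.57, 2.57, 3.14, 3.14, 3.14, 3.14].

INTERFACE

Orientations are given as a unit quaternion [x, y, z, w].
In Python, from bench import arm gives the robot as it stands.
- The arm moves only by the shell command python3 -m pendant 'ROWS' [FORCE]. ROWS is a JSON object of lists of equal length, an entry for each row: "travel": the shift along the tool's x, y, z in mm, a list of three; "turn": the turn about the tool's z in degrees; "hand": the gripper's target within -1 to 1 (shut at 1, half-way at 0, fully open at -1). In form: {"travel": [[dx, dy, dz], ...], "turn": [turn, ...], "hand": [hand, ...]}. A call has 1 to 10 rows; each row is the pose to reach, as a shift and turn from the pose commanded when the call began, along the tool's axes at that moment; what a row does not reach only later rows make up. A row lasts 1/8 s, in which the tool goes at most 62.5 mm and 10.7 degrees, less where a joint would pass 70% of its speed; a pose out of reach is approached as far as the arm can. A call with a gripper value outside its range is refused whole. The fingers move at their own pace and stop on an object; FORCE is the grip in N (left out, the last holds). Time passes only in rows, so rows that repeat a pose let the fingers close. It gives the time, the measured TCP pose, the force, the opening and the grip force at its end, in the units of the state.
- arm.state(): the state, without advancing time (a new reading comes with each control period).
- arm.get_image(name): name is "scene" or "top" or "wrist"; returns a dict with "img" (384x512x3 uint8, blue, green, red), "depth" (384x512 float32, m along the optical axis (not along the pixel's ray), 0 where there is no reading), "K" (3x3 intrinsics, pixels), "rvec" (rotation vector, rad) and "tvec" (3), from world to camera coordinates, as OpenCV has them; the wrist camera has in their place "T_tool_cam" (4x4, takes a point from camera to tool coordinates, whose origin is the TCP and whose axes are the flange's). Camera axes: x right, y down, z forward; pixel columns grow to the right and rows downward; lengths in m; the calibration is good to about 2 mm. A picture is of the moment at which its call begins: read the wrist's pose just before it.
- arm.sign_off(): hands the job in; it is judged then, once.
The state is a dict: "clock": time; "q": joint angles; "qvel": joint speeds; "tau": joint torques, N m; "tool_pos": TCP position; "ee_rot": TCP orientation; "wrist_force": force on the tool from outside, world axes, zero at the start; "ft_torque": the same for the moment, N m; "width": finger opening in m; "grasp_force": force on a finger pad.
Only numpy, scipy, OpenCV 4.12 (cv2) and the standard library are available. Lean on these libraries where they do the work, as an engineer would, in place of code of your own. Each camera call takes 0.05 s, during which the arm holds its last target. There are 200 camera calls.

TASK

Two scooter brake levers are set up on test stands, and one of them is out of adjustment. With the outside of the fingers and without gripping anything, gently press the lever on the robot's left all the way in until it stops and let it spring right back out, then press the one on the right all the way in. Finish while holding in, against its stop, the lever that stops well short of the bar, with the other one fully out; do not push the bars or disturb the things lying about.

Things in the scene. Friction and masses are not known exactly. Their poses are not given: they have to be found in the camera images.
- stand_a: One of two like, bolted-down test stands (which is on the left varies), each with a scooter handlebar end and brake lever. Steel base 100 x 120 x 12 mm; origin on the bench under the bar, amid the base; z up. The lever is on the stand's -x side, facing the robot within 15 deg of yaw, and is pressed toward the stand's +x. Top of the stand 142 mm high; things near the levers are under 65 mm.
- bar_a: Handlebar end of that stand, with black rubber grip (diameter 32 mm, end collars 38 mm) and lever bracket. Level along the stand's y axis from y = -105 to +112 mm; origin on its axis, 120 mm above the stand's origin.
- lever_a (a joint): Angle of that stand's lever, rad: 0 = out (at rest), grows as pressed in. Upright pivot at stand x = -32, y = +70 mm. Return spring: 2.5 to 4.6 N at the press point, about twice that if the finger rubs along the blade; then a hard stop. One lever of the two stops short, at 0.255 rad (30 mm of travel, 30 mm from the grip); the other only at the grip, at 0.425 rad (50 mm of travel). Press to find which.
- press_a (a point): Press point: on the upright outer face (robot's side) of the aluminium lever blade, at rest at stand x = -99, y = -50, z = 120 mm. The straight blade is 100 mm long (stand y = -85 to +15 mm), 9 mm thick, 16 mm high, level, parallel to the bar at rest. The point turns with the lever; its x axis points through the blade to the bar.
- ball_a (a point): Centre of the 20 mm ball at the free end of the lever, at rest at stand x = -94.5, y = -87, z = 120 mm; it turns with the lever.
- stand_b: One of two like, bolted-down test stands (which is on the left varies), each with a scooter handlebar end and brake lever. Steel base 100 x 120 x 12 mm; origin on the bench under the bar, amid the base; z up. The lever is on the stand's -x side, facing the robot within 15 deg of yaw, and is pressed toward the stand's +x. Top of the stand 142 mm high; things near the levers are under 65 mm.
- bar_b: Handlebar end of that stand, with black rubber grip (diameter 32 mm, end collars 38 mm) and lever bracket. Level along the stand's y axis from y = -105 to +112 mm; origin on its axis, 120 mm above the stand's origin.
- lever_b (a joint): Angle of that stand's lever, rad: 0 = out (at rest), grows as pressed in. Upright pivot at stand x = -32, y = +70 mm. Return spring: 2.5 to 4.6 N at the press point, about twice that if the finger rubs along the blade; then a hard stop. One lever of the two stops short, at 0.255 rad (30 mm of travel, 30 mm from the grip); the other only at the grip, at 0.425 rad (50 mm of travel). Press to find which.
- press_b (a point): Press point: on the upright outer face (robot's side) of the aluminium lever blade, at rest at stand x = -99, y = -50, z = 120 mm. The straight blade is 100 mm long (stand y = -85 to +15 mm), 9 mm thick, 16 mm high, level, parallel to the bar at rest. The point turns with the lever; its x axis points through the blade to the bar.
- ball_b (a point): Centre of the 20 mm ball at the free end of the lever, at rest at stand x = -94.5, y = -87, z = 120 mm; it turns with the lever.
- relay: Clear yellowish relay, 21 x 28 x 38 mm, lying loose on the bench; origin amid its underside. Bystander, to be left alone.
- knob_black: Black control knob, 24 mm across, 17 mm high, lying loose on the bench; origin amid its underside. Bystander, to be left alone.
- capacitor_can: Upright blue capacitor, 35 mm across, 60 mm high, lying loose on the bench; origin amid its underside. Bystander, to be left alone.
- toroid: Copper-wound ring coil, 53 mm across, 18 mm high, lying loose on the bench; origin amid its underside. Bystander, to be left alone.
- screwdriver_yellow: Yellow-handled screwdriver, 138 mm long, lying loose on the bench; origin amid its underside. Bystander, to be left alone.
- marker: White and black marker pen, 126 mm long, lying loose on the bench; origin amid its underside. Bystander, to be left alone.
- side_cutters: Side cutters with orange and black handles, 120 x 130 x 12 mm, lying loose on the bench; origin amid its underside. Bystander, to be left alone.
- heatsink: Finned aluminium heat sink, 45 x 60 x 26 mm, lying loose on the bench; origin amid its underside. Bystander, to be left alone.

How it is judged:
By the outcome, as a careful person would: the job done as asked, in the order asked, and still so for the second after the job is handed in, while the arm keeps its last pose, push and grip.
It also fails if it takes over 72 s, if anything falls off the work surface, if the arm or the gripper's body presses on something with over 40 N, if the wrist force passes 120 N, or if a joint passes its speed limit or range.

## Working session

There is one attempt and no reset: what is moved stays moved. The work goes in short steps, Python scripts to look and compute and a shell command to move; the robot and the scene stay as the last step left them, time stands still between calls to the robot, and variables do not carry over. Pictures are saved under pics/ and viewed, at most 10 in all, crops included, and the job is handed in when it is done.

```bash
ls; mkdir -p pics
cat > h.py <<'E'
import numpy as np, cv2
from bench import arm
from scipy.spatial.transform import Rotation as R
def grab(n):
    s=arm.state(); d=arm.get_image(n); d['s']=s; return d
def world(d):
    "per-pixel world points from depth"
    h,w=d['depth'].shape; u,v=np.meshgrid(np.arange(w),np.arange(h)); z=d['depth']; K=d['K']
    P=np.stack([(u-K[0,2])/K[0,0]*z,(v-K[1,2])/K[1,1]*z,z],-1)
    if 'rvec' in d:
        M=cv2.Rodrigues(np.array(d['rvec'],float))[0]; return (P-np.array(d['tvec']).ravel())@M
    T=np.array(d['T_tool_cam']); P=P@T[:3,:3].T+T[:3,3]
    return P@R.from_quat(d['s']['ee_rot']).as_matrix().T+d['s']['tool_pos']
E
python3 - <<'E'
from h import *
a=grab('scene');b=grab('top')
np.savez('a.npz',**{k:v for k,v in a.items() if k!='s'});np.savez('b.npz',**{k:v for k,v in b.items() if k!='s'})
cv2.imwrite('pics/scene.png',a['img']);cv2.imwrite('pics/top.png',b['img'])
s=arm.state();print({k:np.round(v,3).tolist() for k,v in s.items()})
W=world(b);m=b['depth']>0
for lo,hi in[(.105,.135),(.135,.15)]:
    k=m&(W[...,2]>lo)&(W[...,2]<hi);print(lo,k.sum(),W[k].min(0),W[k].max(0))
k=(m&(W[...,2]>.1)&(W[...,2]<.16)).astype(np.uint8)
cv2.imwrite('pics/mask.png',k*255)
E
```

```text
pics
{'clock': 0.1, 'q': [-0.943, 0.256, 0.107, -0.0, -1.424, -0.285], 'qvel': [0.0, -0.002, 0.002, 0.0, -0.001, -0.001], 'tau': [-0.002, -38.76, 23.848, 5.378, -0.004, -0.0], 'tool_pos': [0.185, -0.518, 0.23], 'ee_rot': [-0.171, 0.985, 0.001, -0.0], 'wrist_force': [0.263, -0.022, -0.335], 'ft_torque': [0.05, 0.031, -0.017], 'grasp_force': 0.0, 'width': 0.085}
0.105 3503 [ 0.13570706 -0.80713677  0.10507217] [1.2094889  0.93961943 0.13499893]
0.135 541 [ 0.12747118 -0.79611968  0.13500332] [1.18239705 0.9230329  0.14963437]
```

View pics/top.png

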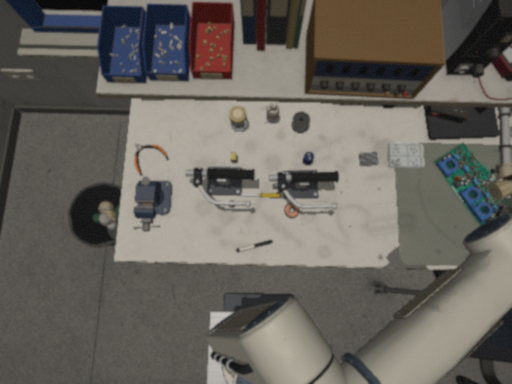

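View pics/scene.png

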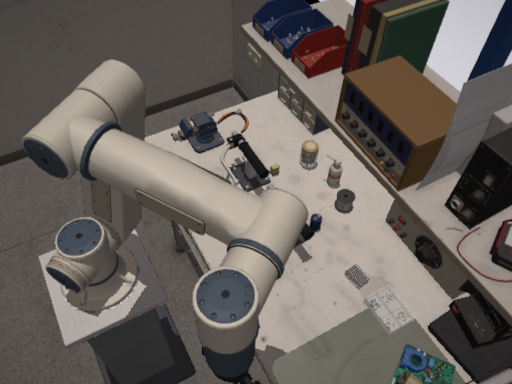

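The top view shows the stands at about (225,180) and (308,183), with levers on the robot's side and ball ends near (254,210) and (335,212). Next I'll enlarge that area and measure.

Run:
```python
from h import *
b=dict(np.load('b.npz'));W=world(b);print(b['K'][0,0],b['tvec'],W[190,260])
c=b['img'][150:262,170:350];cv2.imwrite('pics/crop.png',cv2.resize(c,None,fx=4.4,fy=4.4,interpolation=cv2.INTER_CUBIC))
img=b['img'].astype(int)
for n,(u0,u1) in dict(L=(180,262),R=(266,345)).items():
    uu,vv=np.meshgrid(np.arange(512),np.arange(384));roi=(uu>=u0)&(uu<u1)&(vv>160)&(vv<225)
    grip=roi&(img.max(-1)<50)&(W[...,2]>.115)&(W[...,2]<.15)
    p=W[grip][:,:2];o=p.mean(0);_,s,vt=np.linalg.svd(p-o);d=vt[0]*np.sign(vt[0][1])
    t=(p-o)@d
    print(n,'grip n',grip.sum(),'mean',o,'dir yaw deg',np.degrees(np.arctan2(-d[0],d[1])),'ext',t.min(),t.max(),'w',((p-o)@[d[1],-d[0]]).min(),((p-o)@[d[1],-d[0]]).max())
    yaw=np.arctan2(-d[0],d[1]);
    hi=roi&(W[...,2]>.1)&(W[...,2]<.16);q=(W[hi][:,:2]-o)@np.array([[np.cos(yaw),-np.sin(yaw)],[np.sin(yaw),np.cos(yaw)]])
    lev=q[:,0]<-.05
    print('all y range',q[:,1].min(),q[:,1].max(),' bar y range',q[abs(q[:,0])<.012][:,1].min(),q[abs(q[:,0])<.012][:,1].max())
    l=q[lev];print('lever',len(l),l.min(0),l.max(0))
    for y0 in np.arange(-.12,.08,.02):
        k=(l[:,1]>y0)&(l[:,1]<y0+.02)
        if k.any():print(round(y0,2),l[k][:,0].min().round(3),l[k][:,0].max().round(3))
```

```text
357.8650909983905 [-0.0043819   0.53041422  1.12676249] [ 0.5578119   0.00516725 -0.00254975]
L grip n 473 mean [0.57584772 0.11432341] dir yaw deg 0.9626229123498075 ext -0.08314304827912754 0.09560638224709937 w -0.03712866135674213 0.019301427423384383
all y range -0.08621313473613029 0.1282601230059014  bar y range -0.08621313473613029 0.1282601230059014
lever 218 [-0.10188126 -0.07767106] [-0.05027039  0.07946424]
-0.08 -0.102 -0.083
-0.06 -0.096 -0.087
-0.04 -0.096 -0.088
-0.02 -0.095 -0.087
0.0 -0.095 -0.088
0.02 -0.094 -0.081
0.04 -0.09 -0.06
0.06 -0.075 -0.05
R grip n 463 mean [ 0.57102749 -0.14415089] dir yaw deg 5.532373573624102 ext -0.08861380496917069 0.09683745787411963 w -0.034121176224575306 0.02132001322824769
all y range -0.09458846274920794 0.12236601111871744  bar y range -0.09270847424559613 0.12236601111871744
lever 218 [-0.10333832 -0.07794049] [-0.05011936  0.0736512 ]
-0.08 -0.103 -0.085
-0.06 -0.098 -0.09
-0.04 -0.097 -0.088
-0.02 -0.095 -0.086
0.0 -0.095 -0.085
0.02 -0.094 -0.077
0.04 -0.086 -0.056
0.06 -0.069 -0.05
```

View pics/crop.png

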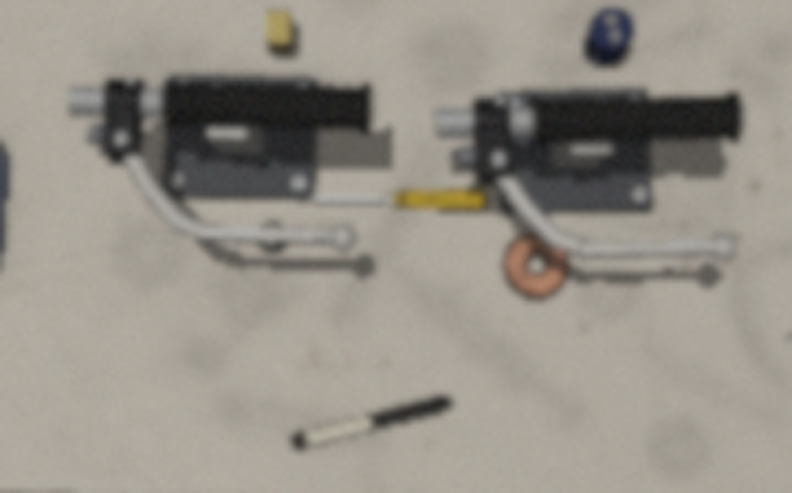

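Both levers are clear. The knob lies under the left blade and the toroid under the right one, both low. Next I'll work out the blade frames and the approach in tool axes.

```bash
cat >> h.py <<'E'
def tool_delta(p,yaw,s=None):
    "shift in tool mm and turn deg to bring TCP to p with tool -x along stand x (yaw)"
    s=s or arm.state(); M=R.from_quat(s['ee_rot']).as_matrix()
    cur=np.arctan2(-M[1,0],-M[0,0]); dt=(yaw-cur+np.pi)%(2*np.pi)-np.pi
    return (M.T@(np.array(p)-s['tool_pos'])*1e3).round(1), round(-np.degrees(dt),1)
E
python3 - <<'E'
from h import *
import json
b=dict(np.load('b.npz'));W=world(b);out={}
for n,(u0,u1,o,y0) in dict(L=(180,262,[.57585,.11432],.963),R=(266,345,[.57103,-.14415],5.53)).items():
    uu,vv=np.meshgrid(np.arange(512),np.arange(384));roi=(uu>=u0)&(uu<u1)&(vv>160)&(vv<225)&(W[...,2]>.1)&(W[...,2]<.16)
    P=W[roi][:,:2];y=np.radians(y0)
    for _ in range(3):
        q=(P-o)@np.array([[np.cos(y),-np.sin(y)],[np.sin(y),np.cos(y)]])
        k=(q[:,0]<-.08)&(q[:,0]>-.1)&(q[:,1]>-.06)&(q[:,1]<.02)
        f=np.polyfit(q[k,1],q[k,0],1); y-=np.arctan(f[0])
    q=(P-o)@np.array([[np.cos(y),-np.sin(y)],[np.sin(y),np.cos(y)]])
    xc=np.median(q[k,0]); lo=q[:,1].min(); lb=q[q[:,0]<-.06][:,1].min(); hi=q[:,1].max()
    bars=q[(abs(q[:,0])<.03)&(q[:,1]<.03)&(q[:,1]>-.06)]
    yo=np.mean([lo+.105,lb+.097,hi-.112]); 
    print(n,'yaw',np.degrees(y),'xc',xc,'bar x mid',(bars[:,0].min()+bars[:,0].max())/2,'y est',lo+.105,lb+.097,hi-.112)
    M=np.array([[np.cos(y),-np.sin(y)],[np.sin(y),np.cos(y)]])
    so=np.array(o)+M@[xc+.0945,yo]; out[n]=dict(o=so.tolist(),yaw=y)
    print('origin',so,'press',so+M@[-.099,-.05])
    print('pre',tool_delta([*(so+M@[-.16,-.05]),.23],y))
json.dump(out,open('st.json','w'))
d=grab('wrist');print(np.round(d['T_tool_cam'],3))
E
```

```text
L yaw 0.03334487781493147 xc -0.09130767351081136 bar x mid 0.001072474309641398 y est 0.018614538215552284 0.017830687525636726 0.01619564280010359
origin [0.57903211 0.13186881] press [0.48006123 0.0818112 ]
pre (array([-422.1,  485.7,    1.3]), np.float64(19.6))
R yaw 2.261611086011642 xc -0.09029118058790944 bar x mid 0.004399828157151793 y est 0.011520534362560828 0.013607430106728963 0.010265420368043843
origin [ 0.57476997 -0.13219531] press [ 0.4778202  -0.18606313]
pre (array([-329.2,  231.9,    0.9]), np.float64(17.4))
[[ 0.    -0.96  -0.279  0.072]
 [ 1.     0.    -0.001 -0.   ]
 [ 0.001 -0.279  0.96  -0.143]
 [ 0.     0.     0.     1.   ]]
```

```bash
python3 -m pendant '{"travel":[[-422,486,0],[-422,486,0],[-422,486,0],[-422,486,0],[-422,486,0],[-422,486,0],[-422,486,0],[-422,486,0],[-422,486,0],[-422,486,0]],"turn":[5,10,15,19.6,19.6,19.6,19.6,19.6,19.6,19.6],"hand":[1,1,1,1,1,1,1,1,1,1]}'; python3 -m pendant '{"travel":[[0,0,0],[0,0,0],[0,0,0],[0,0,0]],"turn":[0,0,0,0],"hand":[1,1,1,1]}'
python3 - <<'E'
from h import *
import json
st=json.load(open('st.json'));S=st['L'];y=S['yaw'];M=np.array([[np.cos(y),-np.sin(y)],[np.sin(y),np.cos(y)]])
d=grab('wrist');cv2.imwrite('pics/w1.png',d['img']);W=world(d)
print(d['s']['tool_pos'],d['s']['wrist_force'],d['s']['width'])
print(tool_delta([*(np.array(S['o'])+M@[-.16,-.05]),.098],y))
q=(W[...,:2]-S['o'])@M
k=(d['depth']>0)&(W[...,2]>.122)&(W[...,2]<.14)&(q[...,0]<-.07)&(q[...,0]>-.12)
for a in np.arange(-.1,.03,.01):
    m=k&(q[...,1]>a)&(q[...,1]<a+.01)
    if m.any():print(round(a,2),m.sum(),np.percentile(q[m][:,0],[2,50,98]).round(4),np.median(W[m][:,2]).round(4))
E
```

```text
clock: 1.4
tool_pos: [0.4123, 0.0664, 0.2314]
ee_rot: [-0.001, 1.0, 0.0, 0.0]
wrist_force: [2.2, -0.9, 0.9]
width: 0.0001
grasp_force: 0.0
clock: 1.9
tool_pos: [0.412, 0.0633, 0.2315]
ee_rot: [0.0, 1.0, 0.0, 0.0]
wrist_force: [-0.0, 0.2, -0.3]
width: 0.0001
grasp_force: 0.0
[0.41200309 0.06327759 0.23150742] [-0.04480642  0.24375223 -0.29272691] 0.00014910381234365102
(array([ -6.9,  18.3, 133.5]), np.float64(-0.1))
-0.05 1 [-0.1004 -0.1004 -0.1004] 0.1228
-0.04 112 [-0.1005 -0.0984 -0.0922] 0.128
-0.03 137 [-0.1005 -0.0981 -0.0921] 0.128
-0.02 125 [-0.1003 -0.0974 -0.092 ] 0.128
-0.01 127 [-0.1004 -0.0979 -0.0919] 0.1281
-0.0 142 [-0.1012 -0.098  -0.0913] 0.128
0.01 141 [-0.1003 -0.0945 -0.0865] 0.1266
0.02 166 [-0.096  -0.0896 -0.0788] 0.1263
```

View pics/w1.png

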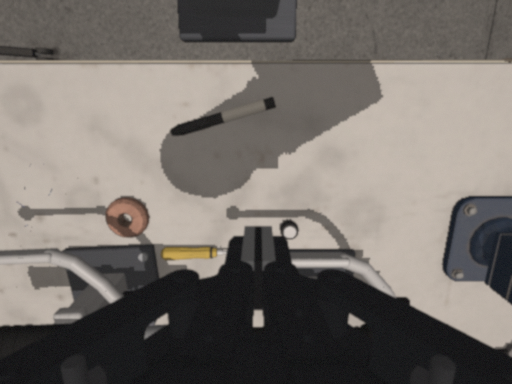

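The wrist view shows the left blade around (320,258) with its face where I expected it. The space in front of it is free, and the marker is well clear at (220,115). I'll descend and plan the arc.

```bash
python3 -m pendant '{"travel":[[-7,18,50],[-7,18,100],[-7,18,133],[-7,18,133],[-7,18,133]],"turn":[0,0,0,0,0],"hand":[1,1,1,1,1]}'
cat > arc.py <<'E'
from h import *
import json,sys
# rows (tool mm, turn deg) from the present pose carrying TCP on the lever's arc
S=json.load(open('st.json'))[sys.argv[1]];y=S['yaw'];s=arm.state();half=.011
M=np.array([[np.cos(y),-np.sin(y)],[np.sin(y),np.cos(y)]])
print('now stand',(s['tool_pos'][:2]-np.array(S['o']))@M,s['tool_pos'][2],s['wrist_force'])
piv=np.array([-.032,.070]);r=np.array([-.0995-half,-.05])-piv
for th in [-.12,-.03,0,.05,.1,.15,.2,.255,.3,.35,.4,.425,.45]:
    c,n=np.cos(th),np.sin(th);p=piv+np.array([[c,-n],[n,c]])@r
    print(th,*tool_delta([*(np.array(S['o'])+M@p),.098],y+th,s))
E
python3 arc.py L
```

```text
clock: 2.58
tool_pos: [0.4203, 0.0823, 0.0999]
ee_rot: [-0.0, 1.0, 0.0, 0.001]
wrist_force: [0.8, 0.4, 1.3]
width: -0.0001
grasp_force: 0.0
now stand [-0.15873249 -0.04943862] 0.09988742352636362 [0.8206947  0.39213225 1.30289795]
-0.12 [-34.4   9.7   2. ] 6.9
-0.03 [-44.7   1.8   2. ] 1.7
0 [-48.2  -0.6   2. ] 0.0
0.05 [-54.3  -4.3   2. ] -2.9
0.1 [-60.6  -7.8   2. ] -5.7
0.15 [-67.  -10.9   2. ] -8.6
0.2 [-73.6 -13.8   2.1] -11.5
0.255 [-81.  -16.5   2.1] -14.6
0.3 [-87.2 -18.4   2.1] -17.2
0.35 [-94.1 -20.2   2.1] -20.1
0.4 [-101.2  -21.7    2.1] -22.9
0.425 [-104.7  -22.3    2.1] -24.3
0.45 [-108.2  -22.8    2.1] -25.8
```

```bash
python3 -m pendant '{"travel":[[-20,0,2],[-38,0,2],[-44,0,2],[-48,-1,2],[-54,-4,2],[-61,-8,2],[-67,-11,2],[-70,-12,2],[-70,-12,2]],"turn":[0,0,0,0,-2.9,-5.7,-8.6,-10,-10],"hand":[1,1,1,1,1,1,1,1,1]}'; python3 arc.py L
```

```text
clock: 3.7
tool_pos: [0.4886, 0.0698, 0.0965]
ee_rot: [-0.087, 0.996, -0.0, -0.0]
wrist_force: [-3.2, -2.4, 3.1]
width: -0.0002
grasp_force: 1.8
now stand [-0.09049338 -0.06199669] 0.09645668143114516 [-3.15954309 -2.36233577  3.11024169]
-0.12 [29.4 27.8 -1.5] 16.8
-0.03 [20.7 18.3 -1.5] 11.7
0 [17.6 15.3 -1.5] 10.0
0.05 [12.3 10.5 -1.5] 7.1
0.1 [ 6.7  6.  -1.5] 4.2
0.15 [ 0.9  1.8 -1.5] 1.4
0.2 [-5.1 -2.1 -1.5] -1.5
0.255 [-11.9  -6.1  -1.6] -4.6
0.3 [-17.7  -9.   -1.6] -7.2
0.35 [-24.2 -12.   -1.6] -10.1
0.4 [-30.8 -14.7  -1.6] -12.9
0.425 [-34.2 -15.9  -1.6] -14.4
0.45 [-37.6 -17.   -1.6] -15.8
```

Contact is light, at spring level. I'll go on past where the short stop would be.

```bash
python3 -m pendant '{"travel":[[-4,-2,0],[-8,-4,0],[-10,-5,0],[-10,-5,0]],"turn":[-1,-3,-4,-4],"hand":[1,1,1,1]}'; python3 -m pendant '{"travel":[[-2,-1,0],[-4,-2,0],[-4,-2,0],[-4,-2,0]],"turn":[-0.8,-1.6,-1.6,-1.6],"hand":[1,1,1,1]}';python3 arc.py L
```

```text
clock: 4.2
tool_pos: [0.499, 0.0661, 0.0961]
ee_rot: [-0.122, 0.993, -0.001, -0.001]
wrist_force: [-4.4, -4.2, 1.8]
width: 0.0001
grasp_force: 2.5
clock: 4.7
tool_pos: [0.5021, 0.065, 0.096]
ee_rot: [-0.136, 0.991, -0.001, -0.002]
wrist_force: [-8.0, -3.5, 5.9]
width: 0.0002
grasp_force: 4.3
now stand [-0.07698498 -0.0668684 ] 0.09603614337466995 [-7.95983146 -3.47886344  5.91367482]
-0.12 [38.3 38.8 -1.8] 22.4
-0.03 [30.6 28.5 -1.8] 17.3
0 [27.8 25.2 -1.9] 15.6
0.05 [22.9 20.  -1.9] 12.7
0.1 [17.8 14.9 -1.9] 9.8
0.15 [12.4 10.2 -1.9] 7.0
0.2 [ 6.8  5.7 -1.9] 4.1
0.255 [ 0.4  1.1 -2. ] 1.0
0.3 [-5.  -2.4 -2. ] -1.6
0.35 [-11.2  -6.   -2. ] -4.5
0.4 [-17.6  -9.3  -2. ] -7.4
0.425 [-20.8 -10.8  -2. ] -8.8
0.45 [-24.1 -12.2  -2.1] -10.2
```

```bash
python3 -m pendant '{"travel":[[-2,-1,0],[-3,-1,0],[-3,-1,0],[-3,-1,0]],"turn":[0,0,0,0],"hand":[1,1,1,1]}'; python3 arc.py L | sed -n '1p;7,10p'
```

```text
clock: 5.2
tool_pos: [0.5027, 0.0647, 0.0958]
ee_rot: [-0.136, 0.991, -0.001, -0.005]
wrist_force: [-16.8, -1.9, 11.3]
width: 0.0001
grasp_force: 8.5
now stand [-0.07637409 -0.06714171] 0.09580074545468902 [-16.76821094  -1.94718622  11.25449028]
0.15 [13.  10.6 -2.1] 7.0
0.2 [ 7.4  6.1 -2.1] 4.1
0.255 [ 1.   1.5 -2.2] 0.9
0.3 [-4.5 -2.  -2.2] -1.6
```

Advancing 3 mm in command moved it only 0.6 mm, and the force doubled. That is a hard stop at about 0.26 rad, so the left lever is the short one. I'll release it along the arc and back off.

```bash
python3 -m pendant '{"travel":[[5,3,0],[11,8,0],[17,13,0],[23,19,0],[29,25,0],[40,29,0],[69,37,0],[69,37,0],[69,37,0]],"turn":[2,5,8,12,15.6,15.6,15.6,15.6,15.6],"hand":[1,1,1,1,1,1,1,1,1]}'
python3 - <<'E'
from h import *
import json
for n in 'LR':
    S=json.load(open('st.json'))[n];y=S['yaw'];M=np.array([[np.cos(y),-np.sin(y)],[np.sin(y),np.cos(y)]])
    print(n,tool_delta([*(np.array(S['o'])+M@[-.16,-.05]),.20],y))
d=grab('top');cv2.imwrite('pics/t2.png',cv2.resize(d['img'][150:262,170:350],None,fx=4.4,fy=4.4,interpolation=cv2.INTER_CUBIC))
E
```

```text
clock: 6.32
tool_pos: [0.4318, 0.0835, 0.0968]
ee_rot: [-0.001, 1.0, 0.0, 0.001]
wrist_force: [0.1, -0.6, 0.3]
width: 0.0005
grasp_force: 0.0
L (array([  12.5,   -1.6, -103.2]), np.float64(0.1))
R (array([  15.3, -271.8, -103.5]), np.float64(-2.1))
```

View pics/t2.png

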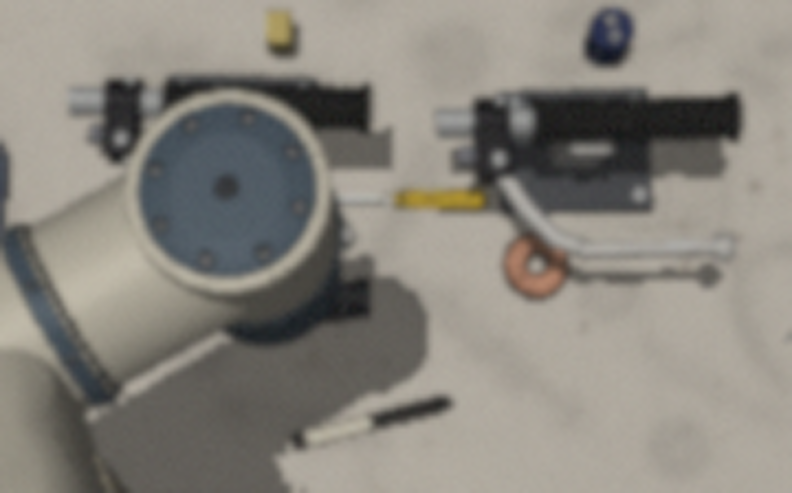

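The ball end at (345,235) is back at rest and nothing has moved. On to the right lever.

```bash
python3 -m pendant '{"travel":[[15,-40,-1],[15,-100,-1],[15,-160,-1],[15,-220,-1],[15,-272,-1],[15,-272,-1],[15,-272,-1],[15,-272,-1],[15,-272,-1]],"turn":[0,0,0,-2.1,-2.1,-2.1,-2.1,-2.1,-2.1],"hand":[1,1,1,1,1,1,1,1,1]}';python3 arc.py R
```

```text
clock: 7.5
tool_pos: [0.4165, -0.1881, 0.0974]
ee_rot: [-0.02, 1.0, -0.0, 0.0]
wrist_force: [-0.1, -0.2, -0.1]
width: 0.0004
grasp_force: 0.0
now stand [-0.16031724 -0.04962927] 0.09741766270957382 [-0.14237468 -0.17347035 -0.14127989]
-0.12 [-36.    9.9  -0.6] 6.9
-0.03 [-46.3   2.   -0.6] 1.7
0 [-49.8  -0.4  -0.6] -0.0
0.05 [-55.9  -4.1  -0.6] -2.9
0.1 [-62.2  -7.6  -0.6] -5.7
0.15 [-68.6 -10.7  -0.6] -8.6
0.2 [-75.2 -13.6  -0.6] -11.5
0.255 [-82.6 -16.3  -0.6] -14.6
0.3 [-88.8 -18.2  -0.6] -17.2
0.35 [-95.7 -20.   -0.5] -20.1
0.4 [-102.7  -21.5   -0.5] -22.9
0.425 [-106.3  -22.1   -0.5] -24.4
0.45 [-109.8  -22.6   -0.5] -25.8
```

```bash
python3 -m pendant '{"travel":[[-25,0,0],[-42,0,0],[-50,0,0],[-56,-4,0],[-62,-8,0],[-69,-11,0],[-75,-14,0],[-79,-15,0],[-83,-16,0],[-83,-16,0]],"turn":[0,0,0,-2.9,-5.7,-8.6,-11.5,-13,-14.6,-14.6],"hand":[1,1,1,1,1,1,1,1,1,1]}'; python3 -m pendant '{"travel":[[-3,-1,0],[-6,-3,0],[-6,-3,0],[-6,-3,0]],"turn":[-1.3,-2.6,-2.6,-2.6],"hand":[1,1,1,1]}';python3 arc.py R
```

```text
clock: 8.75
tool_pos: [0.499, -0.2022, 0.0968]
ee_rot: [-0.146, 0.989, -0.0, -0.001]
wrist_force: [-3.9, -3.6, -2.0]
width: -0.0001
grasp_force: 2.4
clock: 9.25
tool_pos: [0.5055, -0.2035, 0.097]
ee_rot: [-0.168, 0.986, -0.0, -0.001]
wrist_force: [-4.0, -4.1, -1.5]
width: -0.0002
grasp_force: 2.7
now stand [-0.07207637 -0.06851407] 0.09696343345912592 [-4.02112292 -4.13207942 -1.53698192]
-0.12 [41.5 42.8 -1. ] 23.9
-0.03 [34.  32.3 -1. ] 18.8
0 [31.3 29.  -1. ] 17.0
0.05 [26.6 23.6 -1. ] 14.2
0.1 [21.6 18.4 -1. ] 11.3
0.15 [16.4 13.5 -1. ] 8.4
0.2 [10.9  8.9 -1. ] 5.6
0.255 [ 4.6  4.1 -1. ] 2.4
0.3 [-0.7  0.5 -1. ] -0.2
0.35 [-6.8 -3.3 -1. ] -3.0
0.4 [-13.1  -6.7  -1.1] -5.9
0.425 [-16.3  -8.3  -1.1] -7.3
0.45 [-19.6  -9.8  -1.1] -8.7
```

The right lever passes 0.295 rad at spring force, so it is the full-travel one. I'll press it on to the grip.

```bash
python3 -m pendant '{"travel":[[-4,-1,0],[-8,-3,0],[-12,-5,0],[-14,-7,0],[-14,-7,0],[-14,-7,0]],"turn":[-1.5,-3,-5,-6.4,-6.4,-6.4],"hand":[1,1,1,1,1,1]}'; python3 -m pendant '{"travel":[[-1.5,-0.5,0],[-3,-1.5,0],[-3,-1.5,0],[-3,-1.5,0]],"turn":[-0.6,-1.2,-1.2,-1.2],"hand":[1,1,1,1]}';python3 arc.py R
```

```text
clock: 10.0
tool_pos: [0.5211, -0.2056, 0.0972]
ee_rot: [-0.222, 0.975, -0.0, -0.001]
wrist_force: [-4.0, -5.2, -1.2]
width: -0.0001
grasp_force: 2.9
clock: 10.5
tool_pos: [0.5241, -0.206, 0.0972]
ee_rot: [-0.233, 0.973, -0.0, -0.001]
wrist_force: [-5.1, -5.3, -2.4]
width: 0.0001
grasp_force: 3.5
now stand [-0.05351338 -0.07173765] 0.09719929264164891 [-5.13334065 -5.25113751 -2.39627348]
-0.12 [51.  58.6 -0.7] 31.5
-0.03 [45.  47.2 -0.7] 26.3
0 [42.7 43.5 -0.7] 24.6
0.05 [38.8 37.5 -0.7] 21.8
0.1 [34.5 31.8 -0.7] 18.9
0.15 [30.  26.2 -0.7] 16.0
0.2 [25.2 20.9 -0.7] 13.2
0.255 [19.6 15.4 -0.8] 10.0
0.3 [14.8 11.1 -0.8] 7.4
0.35 [ 9.2  6.5 -0.8] 4.6
0.4 [ 3.4  2.3 -0.8] 1.7
0.425 [ 0.5  0.3 -0.8] 0.3
0.45 [-2.6 -1.7 -0.8] -1.2
```

```bash
python3 -m pendant '{"travel":[[-1.5,-1,0],[-3,-1.5,0],[-3,-1.5,0],[-3,-1.5,0]],"turn":[0,-0.5,-0.5,-0.5],"hand":[1,1,1,1]}';python3 arc.py R | sed -n '1p;12,14p'
```

```text
clock: 11.0
tool_pos: [0.5247, -0.2061, 0.0971]
ee_rot: [-0.237, 0.972, 0.0, -0.004]
wrist_force: [-12.5, -5.0, 5.3]
width: 0.0002
grasp_force: 7.0
now stand [-0.05299299 -0.07187683] 0.09711023778348865 [-12.48911043  -5.01449442   5.31793638]
0.4 [ 3.8  2.7 -0.9] 2.2
0.425 [ 0.9  0.6 -0.9] 0.8
0.45 [-2.1 -1.4 -0.9] -0.7
```

It is firm on the grip at about 0.425 rad. I'll release it and go back to the left lever.

```bash
python3 -m pendant '{"travel":[[7,4,0],[13,9,0],[19,14,0],[25,19,0],[31,26,0],[37,33,0],[42,40,0],[46,46,0],[65,56,0],[85,65,0]],"turn":[3,6,9,12,15,18,21.5,25,25,25],"hand":[1,1,1,1,1,1,1,1,1,1]}'
python3 - <<'E'
from h import *
import json
S=json.load(open('st.json'))['L'];y=S['yaw'];M=np.array([[np.cos(y),-np.sin(y)],[np.sin(y),np.cos(y)]])
print(tool_delta([*(np.array(S['o'])+M@[-.16,-.05]),.098],y))
E
```

```text
clock: 12.25
tool_pos: [0.4243, -0.1861, 0.098]
ee_rot: [-0.021, 1.0, 0.0, 0.002]
wrist_force: [0.1, 0.2, 0.1]
width: 0.0001
grasp_force: 0.0
(array([ -6.2, 267.8,  -0. ]), np.float64(2.4))
```

```bash
python3 -m pendant '{"travel":[[10,20,0],[8,80,0],[5,140,0],[0,200,0],[-4,240,0],[-6,268,0],[-6,268,0],[-6,268,0],[-6,268,0]],"turn":[0,0,0,1,2.4,2.4,2.4,2.4,2.4],"hand":[1,1,1,1,1,1,1,1,1]}';python3 arc.py L
python3 - <<'E'
from h import *
d=grab('top');cv2.imwrite('pics/t3.png',cv2.resize(d['img'][150:262,170:350],None,fx=4.4,fy=4.4,interpolation=cv2.INTER_CUBIC))
E
```

```text
clock: 13.38
tool_pos: [0.418, 0.0811, 0.0975]
ee_rot: [0.0, 1.0, 0.0, 0.0]
wrist_force: [-0.5, 0.3, -0.3]
width: -0.0001
grasp_force: 0.0
now stand [-0.16107148 -0.05066071] 0.09748636642144747 [-0.53537947  0.26269179 -0.27285505]
-0.12 [-36.8  11.   -0.5] 6.8
-0.03 [-47.    3.1  -0.5] 1.7
0 [-50.6   0.7  -0.5] -0.1
0.05 [-56.7  -3.1  -0.5] -2.9
0.1 [-62.9  -6.5  -0.5] -5.8
0.15 [-69.4  -9.7  -0.5] -8.6
0.2 [-76.  -12.5  -0.5] -11.5
0.255 [-83.4 -15.2  -0.5] -14.7
0.3 [-89.6 -17.1  -0.5] -17.2
0.35 [-96.5 -18.9  -0.5] -20.1
0.4 [-103.5  -20.3   -0.5] -23.0
0.425 [-107.1  -20.9   -0.4] -24.4
0.45 [-110.6  -21.4   -0.4] -25.8
```

View pics/t3.png

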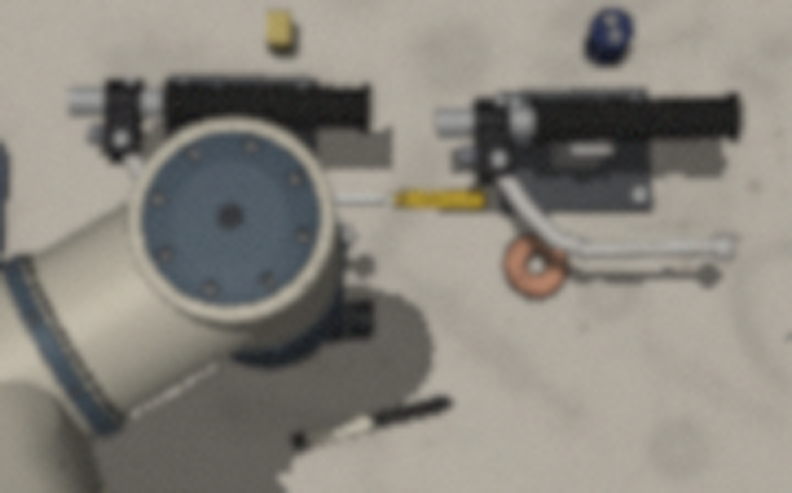

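The right lever is fully out again with its ball at (727,245), and the loose things are where they were. Now I'll press and hold the left lever.

```bash
python3 -m pendant '{"travel":[[-25,0,0],[-43,0,0],[-51,0,0],[-57,-3,0],[-63,-6,0],[-69,-10,0],[-76,-12,0],[-80,-14,0],[-84,-15,0],[-84,-15,0]],"turn":[0,0,0,-2.9,-5.7,-8.6,-11.5,-13,-14.7,-14.7],"hand":[1,1,1,1,1,1,1,1,1,1]}'; python3 -m pendant '{"travel":[[-1.5,-0.5,0],[-3,-1,0],[-3,-1,0],[-3,-1,0],[-3,-1,0]],"turn":[-0.5,-0.9,-0.9,-0.9,-0.9],"hand":[1,1,1,1,1]}';python3 arc.py L | sed -n '1p;7,10p'
```

```text
clock: 14.68
tool_pos: [0.5006, 0.0652, 0.0969]
ee_rot: [-0.128, 0.992, -0.001, -0.001]
wrist_force: [-5.0, -4.2, 1.5]
width: 0.0001
grasp_force: 2.6
clock: 15.3
tool_pos: [0.5022, 0.0646, 0.0968]
ee_rot: [-0.136, 0.991, -0.001, -0.003]
wrist_force: [-8.5, -4.4, 4.9]
width: 0.0003
grasp_force: 4.9
now stand [-0.07689196 -0.06721707] 0.09677314044044927 [-8.4710975  -4.39693325  4.88831664]
0.15 [12.4 10.6 -1.2] 7.0
0.2 [ 6.8  6.1 -1.2] 4.1
0.255 [ 0.4  1.5 -1.2] 1.0
0.3 [-5.  -2.  -1.3] -1.6
```

```bash
python3 -m pendant '{"travel":[[-1.5,0,0],[-3,-1,0],[-3,-1,0],[-3,-1,0],[-3,-1,0],[-3,-1,0]],"turn":[0,0,0,0,0,0],"hand":[1,1,1,1,1,1]}'
python3 - <<'E'
from h import *
d=grab('top');cv2.imwrite('pics/t4.png',cv2.resize(d['img'][150:262,170:350],None,fx=4.4,fy=4.4,interpolation=cv2.INTER_CUBIC));print(arm.state()['wrist_force'],arm.state()['tool_pos'])
E
```

```text
clock: 16.05
tool_pos: [0.5028, 0.0644, 0.0967]
ee_rot: [-0.136, 0.991, -0.001, -0.005]
wrist_force: [-17.9, -2.6, 12.0]
width: 0.0001
grasp_force: 9.3
[-19.2792111   -2.33127274  12.46861155] [0.50281643 0.06439622 0.09664911]
```

View pics/t4.png

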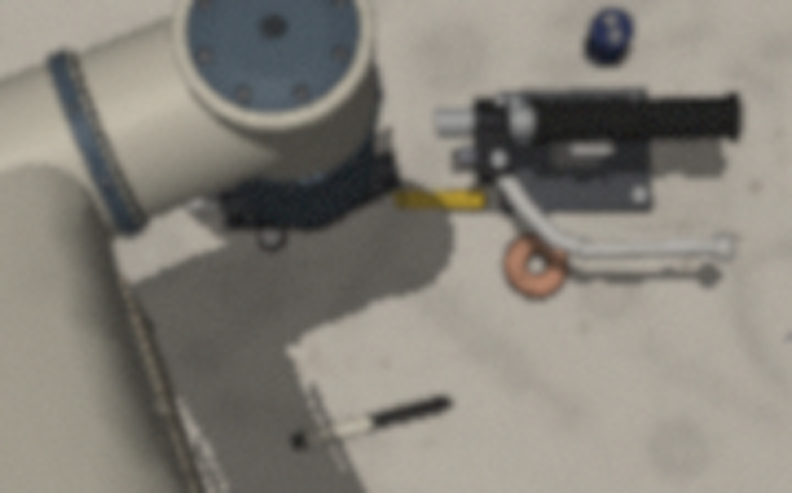

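The left lever is held against its stop with a steady push of about 19 N, the right one is out, and nothing has been disturbed.

```bash
python3 -c "
from bench import arm
print(arm.sign_off())"
```

```text
the job is handed in; nothing more can be done
None
```

I pressed the left lever to its stop and let it out, then pressed and released the right one; the left one stopped short (about 0.26 rad), so I handed in holding it against its stop, with the right lever fully out and nothing visibly disturbed.

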